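# Clear the viewing stage and show the enamel plaque to the inspection camera

## Robot

A 6-joint arm with a two-finger parallel gripper is mounted at the origin on the work surface. World frame = base frame: x ahead of the robot, y to its left, z up, the work surface at z = 0. Lengths are in m, angles in rad, forces in N, time in s.
With the tool pointing down it reaches from about 0.35 to 0.975 m from the base axis. Payload 4.9 kg.
Tool frame: the origin (TCP) lies on the centre line of the jaws, within the pads' length; the fingertips stand 8 mm ahead of it and the grasp point (between the pads) lies 11 mm behind it; z points along the fingers, y is the direction in which the jaws open and shut (so a half turn about z gives the same grasp; the last joint's range is limited). The gripper opens to 85 mm and grips with 20 to 120 N. Pads are 22 mm wide; open, the fingers measure 114 mm over their backs; the gripper's body (76 mm by 85 mm) begins 54 mm behind the grasp point. The pads swing forward as they close: fully open they stand 13 mm farther back than shut.
Start: joints at [1.154, 0.053, 1.613, -0, 1.476, -0.119], TCP at [0.183, 0.597, 0.239] pointing down, gripper open.
Joint ranges: [-3.01, 3.01], [-1.01, 2.22], [0.06, 2.58], [-1.02, 4.17], [0.09, 2.62], [-3.14, 3.14]. Speed limits (rad/s): [2.57, 2.57, 3.14, 3.14, 3.14, 3.14].

## Interface

Orientations are given as a unit quaternion [w, x, y, z].
In Python, from plant import manip gives the robot as it stands.
- The arm moves only by the tool step_arm, never from a script. Its argument "deltas" is a list of rows, each a list of 7 numbers: the shift along the tool's x, y, z in m, then the turn, a rotation vector about the tool's x, y, z in rad, then the gripper command: -1 is fully open, 1 is shut, values between are in proportion. In form: [[dx, dy, dz, ax, ay, az, hand], ...]. A call has 1 to 20 rows; each row is the pose to reach, as a shift and turn from the pose commanded when the call began, along the tool's axes at that moment; what a row does not reach only later rows make up. A row lasts 1/10 s, in which the tool goes at most 50 mm and 8.59 degrees, less where a joint would pass 70% of its speed; a pose out of reach is approached as far as the arm can. A call with a gripper value outside its range is refused whole. The fingers move at their own pace and stop on an object; the grip force is fixed at half the most. Time passes only in rows, so rows that repeat a pose let the fingers close. It gives the time, the measured TCP pose, the force and the opening at its end, in the units of the state.
- manip.state(): the state, without advancing time (a new reading comes with each control period).
- manip.grab_frame(name): name is "side" or "top"; returns the picture (480x640x3 uint8, red, green, blue); there is no depth.
- manip.get_calibration(name): a dict with "fov_y" (degrees; the focal length in pixels is half the picture's height over the tangent of half this angle, whatever the lens; pixels are square), "cx", "cy" (the principal point, pixels), "dist_coeffs" ([k1, k2, p1, p2, k3] as OpenCV has them; the pictures are not rectified), "R" (3x3) and "t" (3): a world point X has camera coordinates R X + t. Camera axes: x right, y down, z forward; pixel columns grow to the right and rows downward; lengths in m; the calibration is good to about 2 mm. A picture is of the moment at which its call begins. get_calibration takes no time and is no camera call.
- manip.job_done(): hands the job in, once; it reports no verdict.
The state is a dict: "time": time; "joint_pos": joint angles; "joint_vel": joint speeds; "joint_efforts": joint torques, N m; "tool_pos": TCP position; "tool_rot": TCP orientation; "contact_force": force on the tool from outside, world axes, zero at the start; "ft_torque": the same for the moment, N m; "gripper_width": opening from 0.0 (shut) to 1.0 (fully open).
Only numpy, scipy, OpenCV 4.12 (cv2) and the standard library are available. Lean on these libraries where they do the work, as an engineer would, in place of code of your own. Each camera call takes 0.05 s, during which the arm holds its last target.

## Task

Pick up the scraper block and use it to wipe the three loose enamel chips off the white viewing stage onto the table (do not touch the chips with the gripper), then set the scraper down on the table clear of the stage. Then take the blue plaque out of the rack and finish while holding it still in the air for the inspection camera: the middle of the plaque 140 mm straight out from the lens, its enamel face square to the lens and its top edge uppermost and level; keep hold of it, do not put it down or let go. Leave the amber plaque, the vial and the jar alone.

Things in the scene. Friction and masses are not known exactly. Their poses are not given: they have to be found in the camera images.
- station: fixed inspection station. Origin on the table under the middle of the white ceramic stage, z up. The stage is 90 mm (station x) by 130 mm (station y), 22 mm high, flat and without rim. The camera post (18 mm thick, up to 240 mm high) stands at station x +225 mm on a 70 x 100 mm foot 14 mm high; a bar 30 mm wide and 8 mm high joins it to the stage along station x
- stage_top (a point): middle of the stage's top face, 22 mm above the table
- camera: grey inspection camera on the station's post, 160 mm from the stage's middle along station x. Origin at the centre of the lens's front glass, 190 mm above the table; the lens looks along the camera's own -x axis, towards the robot's side and 20 degrees downwards; its y axis is level, its z axis is up in the picture. Lens barrel 32 mm across and 30 mm long, behind it a housing 50 x 38 x 38 mm
- focus (a point): point in the air 140 mm straight out from the lens glass on its axis, about 142 mm above the table: the middle of the plaque belongs here
- chip_a_mid (a point): centre of a loose red enamel chip, an angular shard about 14 x 12 mm and 10 mm high, 12 g, lying flat on the white stage at the start, within 36 mm of the stage's middle along station x and 38 mm along station y
- chip_b_mid (a point): centre of a loose orange enamel chip, an angular shard about 14 x 12 mm and 10 mm high, 12 g, lying flat on the white stage at the start, within 36 mm of the stage's middle along station x and 38 mm along station y
- chip_c_mid (a point): centre of a loose green enamel chip, an angular shard about 14 x 12 mm and 10 mm high, 12 g, lying flat on the white stage at the start, within 36 mm of the stage's middle along station x and 38 mm along station y
- scraper: the loose scraper block (about 150 g): origin at the centre of its underside, long side along its x, z up
- scraper_mid (a point): centre of the scraper block, half-way up (30 mm above its underside). The block stands on the table, 100 mm long (its x), 60 mm high: a black rubber foot 30 mm thick (y) and 14 mm high, above it a wooden grip 22 mm thick (y) and 96 mm long up to the top; grip it across the wood, from above
- rack: fixed pale wooden rack block 130 mm (x) by 90 mm (y), 30 mm high, origin at the centre of its underside; two slots 18 mm deep, 11 mm wide along x and 67 mm long along y, centred at rack x -30 and +30 mm, hold the two plaques upright; which is in which slot varies
- blue_plaque: the loose blue enamelled plaque (about 140 g), 8 mm thick (its x), 64 mm wide (y), 100 mm high (z). Origin at the middle of its bottom edge. The enamel face with steel frame and white medallion looks along its +x, the back (-x) is bare copper; +z is its top. It stands upright in the rack with its bottom 12 mm and its top 112 mm above the table, the enamel face on the side away from the robot (rack +x)
- blue_plaque_mid (a point): middle of the blue plaque, 50 mm below its top edge
- amber_plaque_mid (a point): middle of the amber plaque, same size and stance as the blue one, in the other slot; to be left alone
- vial_mid (a point): middle of a red glass vial with grey stopper, 48 mm across, 78 mm high, standing on the table; to be left alone
- jar_mid (a point): middle of a low green jar with clear lid, 86 mm across, 40 mm high, standing on the table; to be left alone
Mind the look-alikes: they are no part of the job. There is more than one size of the scraper; the job needs the smaller. What is meant by the blue_plaque is not green, and is the larger of those in its own colour.

How it is judged:
By the outcome, as a careful person would: the job done as asked, in the order asked, and still so for the second after the job is handed in, while the arm keeps its last pose, push and grip.
It also fails if it takes over 58 s, if anything falls off the work surface, if the arm or the gripper's body presses on something with over 40 N, if the wrist force passes 120 N, or if a joint passes its speed limit or range.

## Working session

There is one attempt and no reset: what is moved stays moved. The work goes in short steps, Python scripts to look and compute and a tool call to move; the robot and the scene stay as the last step left them, time stands still between calls to the robot, and variables do not carry over. Pictures are saved under pics/ and viewed, and the job is handed in when it is done.

Besides the shell and the picture viewer there is one more tool, called after "Emit:" as name(argument=value, ...) on one line, values as JSON. step_arm: Moves the arm, as the interface text tells. Its arguments: {"type":"object","properties":{"deltas":{"type":"array"}},"required":["deltas"]}

```bash
ls; mkdir -p pics; python3 - <<'E'
from plant import manip
import cv2
print(manip.state())
for n in("side","top"):
    im=manip.grab_frame(n); cv2.imwrite(f"pics/{n}0.png",im[:,:,::-1]); print(manip.get_calibration(n))
E
```

```text
pics
{'time': 0.0, 'joint_pos': array([ 1.15399261e+00,  5.33866813e-02,  1.61429145e+00,  2.16686107e-05,
        1.47599660e+00, -1.18983083e-01]), 'joint_vel': array([-0.00057916,  0.00146173,  0.00018907,  0.00088279, -0.00124714,
        0.00049444]), 'joint_efforts': array([ 3.26384707e-04, -3.93679440e+01, -3.70173347e+01, -2.06354298e-04,
        7.10527820e-03,  3.03032471e-05]), 'tool_pos': array([0.18313601, 0.59693514, 0.23804603]), 'tool_rot': array([-2.85963429e-04,  1.48361539e-01,  9.88932642e-01, -1.00105082e-03]), 'contact_force': array([-0.32379543, -0.44230451, -0.11192722]), 'ft_torque': array([-0.00669352,  0.03708143, -0.03008763]), 'gripper_width': 0.9981394996681743}
{'fov_y': 55.44685628301814, 'cx': 322.5713690191184, 'cy': 238.32659181861766, 'dist_coeffs': array([-0.09512253,  0.        ,  0.        ,  0.        ,  0.        ]), 'R': array([[ 0.99628184, -0.08602735, -0.00466836],
       [-0.05911026, -0.64312453, -0.7634768 ],
       [ 0.06267755,  0.76091401, -0.64581839]]), 't': array([-0.50697999,  0.12091167,  0.89118995])}
{'fov_y': 47.124887838316255, 'cx': 319.0862657754827, 'cy': 248.20103799422105, 'dist_coeffs': array([-0.02156574,  0.        ,  0.        ,  0.        ,  0.        ]), 'R': array([[ 0.00903794, -0.99986348, -0.01383235],
       [-0.99889117, -0.00838827, -0.04632576],
       [ 0.04620341,  0.0142357 , -0.99883061]]), 't': array([0.01367432, 0.48864647, 1.26877314])}
```

View pics/side0.png

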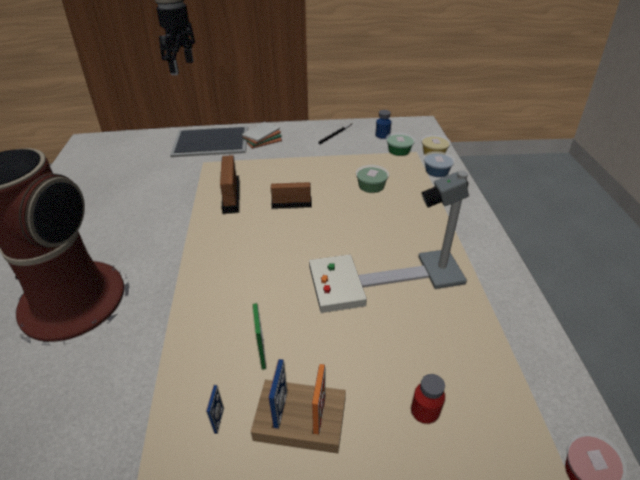

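View pics/top0.png

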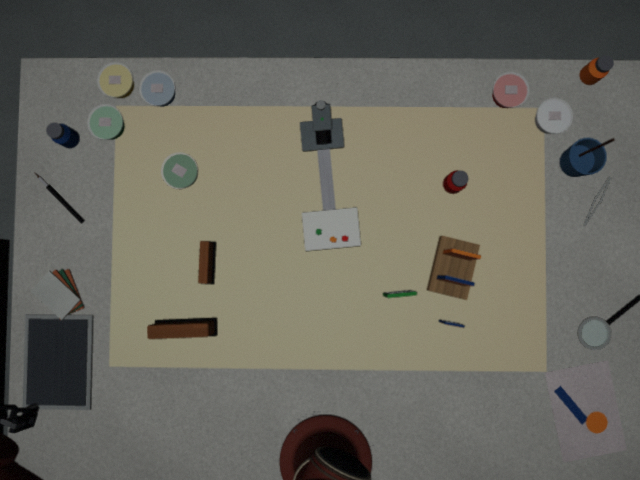

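The top picture shows the smaller scraper near (207,262) and the larger one at (182,329). The stage is at (331,229) with chips green (319,232), orange (333,239) and red (345,238). The rack is at (454,267), with the blue plaque in its near slot. I'll enlarge crops of these.

```bash
cat > h.py <<'E'
import numpy as np, cv2
from plant import manip
def cal(n):
    c=manip.get_calibration(n); f=240/np.tan(np.radians(c['fov_y']/2))
    K=np.array([[f,0,c['cx']],[0,f,c['cy']],[0,0,1]]); return K,c['dist_coeffs'],np.array(c['R']),np.array(c['t'])
def back(n,uv,z):
    K,d,R,t=cal(n); p=cv2.undistortPoints(np.array(uv,float).reshape(-1,1,2),K,d).reshape(-1,2)
    r=np.c_[p,np.ones(len(p))]@R; C=-R.T@t
    return C+r*((z-C[2])/r[:,2])[:,None]
def proj(n,X):
    K,d,R,t=cal(n); return cv2.projectPoints(np.array(X,float).reshape(-1,1,3),cv2.Rodrigues(R)[0],t,K,d)[0].reshape(-1,2)
def crop(src,x,y,w,h,s,out):
    im=cv2.imread(src)[y:y+h,x:x+w]; im=cv2.resize(im,None,fx=s,fy=s,interpolation=cv2.INTER_CUBIC)
    for i in range(0,w,10):
        cv2.line(im,(i*s,0),(i*s,6 if (x+i)%50 else 14),(255,0,255),1); 
        if (x+i)%20==0: cv2.putText(im,str(x+i),(i*s,24),0,.4,(255,0,255),1)
    for i in range(0,h,10):
        cv2.line(im,(0,i*s),(6,i*s),(255,0,255),1)
        if (y+i)%20==0: cv2.putText(im,str(y+i),(8,i*s+4),0,.4,(255,0,255),1)
    cv2.imwrite(out,im)
E
python3 - <<'E'
from h import *
crop('pics/top0.png',180,220,60,80,7,'pics/c1.png')
crop('pics/top0.png',290,90,80,170,4,'pics/c2.png')
crop('pics/top0.png',420,220,80,90,6,'pics/c3.png')
crop('pics/side0.png',240,350,120,110,5,'pics/c4.png')
crop('pics/side0.png',210,140,130,90,5,'pics/c5.png')
crop('pics/side0.png',300,160,190,160,4,'pics/c6.png')
E
```

```text
(no output)
```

View pics/c1.png

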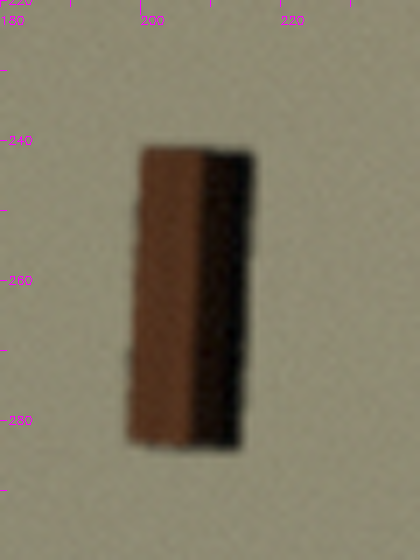

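View pics/c2.png

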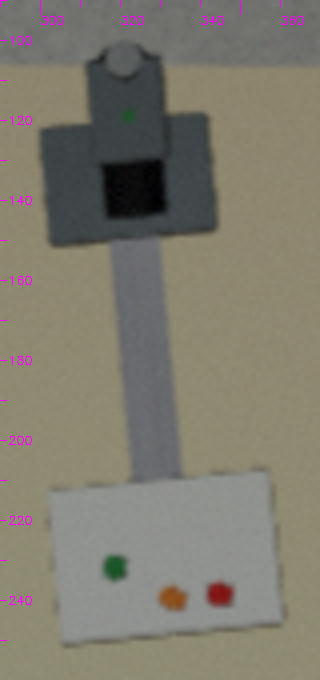

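View pics/c3.png

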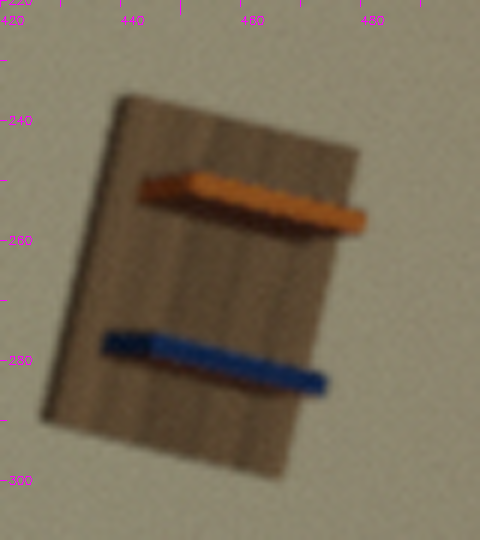

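View pics/c4.png

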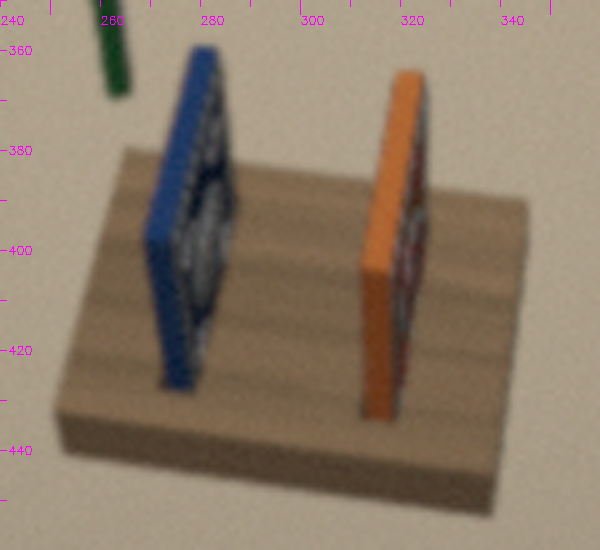

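View pics/c5.png

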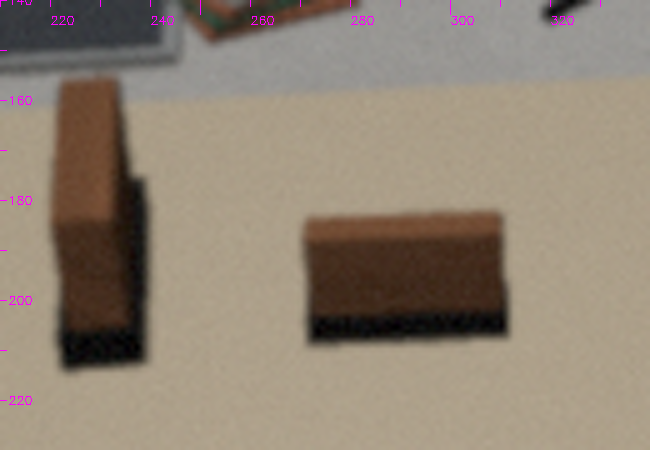

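View pics/c6.png

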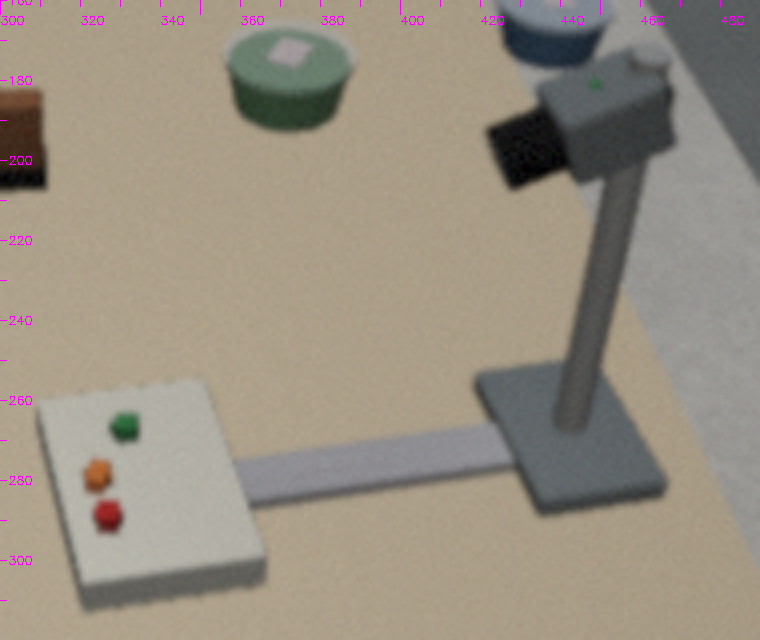

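```bash
python3 - <<'E'
from h import *
np.set_printoptions(precision=4,suppress=True)
def show(n,uv,z): 
    P=back(n,uv,z); m=P.mean(0); print(n,P[:,:2].tolist(),'mid',m,'sides',[round(float(np.linalg.norm(P[i]-P[(i+1)%len(P)])),4) for i in range(len(P))]); return P
P=show('top',[(303,212.5),(354.2,207.3),(358,246.2),(305.8,251)],.022)
d=(P[0]-P[3])+(P[1]-P[2]); print('st yaw',np.degrees(np.arctan2(d[1],d[0])))
d=(P[0]-P[1])+(P[3]-P[2]); print('st yaw from y',np.degrees(np.arctan2(-d[0],d[1])))
P2=show('side',[(309.5,261),(351,255),(366,299),(321,306)],.022)
S=show('top',[(200.3,241),(209.0,241.5),(206.9,283.6),(198.3,283.2)],.06)
d=S[0]-S[3]+S[1]-S[2];print('scr yaw',np.degrees(np.arctan2(d[1],d[0])))
show('side',[(268.8,183.5),(308,182.5),(308.0,186.5),(269,188)],.06)
B=show('top',[(445.3,278),(474.3,284)],.112); d=B[0]-B[1];print('plq yaw',np.degrees(np.arctan2(-d[0],d[1])))
show('side',[(281,359.5),(272,398)],.112)
R=show('top',[(440.5,235.8),(479.5,245),(467,299.5),(427.5,290)],.03)
d=R[0]-R[3]+R[1]-R[2];print('rack yaw',np.degrees(np.arctan2(d[1],d[0])))
print('slots',proj('side',[]) if 0 else '')
show('side',[(265,380),(343,390),(338,445),(251.5,433)],.03)
C=show('top',[(319,232),(333,239.5),(345,238.5)],.027)
show('side',[(331,267),(324,279),(327,289)],.027)
show('top',[(454,180)],.07)
E
```

```text
top [[0.570446028269392, 0.05577575463630209], [0.5834208248144804, -0.0625986283775091], [0.49339063205936223, -0.0718921759171445], [0.4812971749675512, 0.04838159903264426]] mid [ 0.5321 -0.0076  0.022 ] sides [0.1191, 0.0905, 0.1209, 0.0895]
st yaw 5.32084961719797
st yaw from y 5.9965143979790145
side [[0.48576963582891697, 0.04454988429634976], [0.5734056648406777, 0.05495978922395961], [0.5852537420725598, -0.07008610915415392], [0.4991592149314229, -0.07970433871275828]] mid [ 0.5359 -0.0126  0.022 ] sides [0.0883, 0.1256, 0.0866, 0.125]
top [[0.5002251023476103, 0.2844644458698703], [0.49925880946250956, 0.2647929396846805], [0.4047849437859822, 0.2678071490512173], [0.4054883635069672, 0.2871839058780369]] mid [0.4524 0.2761 0.06  ] sides [0.0197, 0.0945, 0.0194, 0.0948]
scr yaw -1.7357090339128303
side [[0.40404668676488636, 0.2844578469549629], [0.49813705428190397, 0.27973779399567056], [0.4970790846283612, 0.2625124795715432], [0.4046216630008338, 0.26501640399087667]] mid [0.451  0.2729 0.06  ] sides [0.0942, 0.0173, 0.0925, 0.0194]
top [[0.42246963610213895, -0.253394
[... 605 characters left out ...]
748316576], [0.5182774573774094, -0.2629359880660396], [0.5007549248455542, -0.35073514976920406], [0.37749409787314936, -0.3222852289266165]] mid [ 0.4484 -0.2926  0.03  ] sides [0.1247, 0.0895, 0.1265, 0.09]
top [[0.5251052361385398, 0.018247712259960122], [0.5080796206866635, -0.014094605832487436], [0.5106083509532356, -0.041650788874593864]] mid [ 0.5146 -0.0125  0.027 ] sides [0.0365, 0.0277, 0.0616]
side [[0.5275714148462796, 0.017590137594579836], [0.5105204826873677, -0.014923265280981202], [0.5138685572889532, -0.042220807894673085]] mid [ 0.5173 -0.0132  0.027 ] sides [0.0367, 0.0275, 0.0614]
top [[0.6404721813541677, -0.2822092183848334]] mid [ 0.6405 -0.2822  0.07  ] sides [0.0]
```

```bash
cat > fit.py <<'E'
from h import *
from scipy.optimize import least_squares
np.set_printoptions(precision=4,suppress=True)
def rect(lx,ly,z,cx=0): return [(cx+lx/2,ly/2,z),(cx+lx/2,-ly/2,z),(cx-lx/2,-ly/2,z),(cx-lx/2,ly/2,z)]
def W(p,m):
    c,s=np.cos(p[2]),np.sin(p[2]); m=np.array(m); return np.c_[p[0]+c*m[:,0]-s*m[:,1],p[1]+s*m[:,0]+c*m[:,1],m[:,2]]
def fit(obs,p0,name):
    f=lambda p:np.concatenate([(proj(n,W(p,m))-np.array(uv)).ravel() for n,m,uv in obs])
    r=least_squares(f,p0,loss='soft_l1'); print(name,r.x[:2],np.degrees(r.x[2]))
    for n,m,uv in obs: print('  ',n,(proj(n,W(r.x,m))-np.array(uv)).round(1).tolist())
    return r.x
E
python3 - <<'E'
from fit import *
st=rect(.09,.13,.022); ft=rect(.07,.1,.014,.225)
ot=[('top',st,[(302.5,212.5),(357,207.5),(360.5,246),(306,251)]),('top',ft,[(300.3,122),(342,118.3),(344.2,147.8),(302.7,151)])]
os=[('side',st,[(350.7,255),(366.2,298.7),(320.5,306.7),(309.5,260.7)]),('side',[ft[i] for i in(1,2,3)],[(466.3,280.5),(435,286),(418.7,254)])]
fit(ot,[.53,0,.1],'station top');fit(os,[.53,0,.1],'side');p=fit(ot+os,[.53,0,.1],'both')
print('lens/focus',L:=W(p,[(.16,0,.19),(.16-.14*np.cos(np.radians(20)),0,.19-.14*np.sin(np.radians(20)))]))
for n in('top','side'):print(n,proj(n,L).tolist())
rk=rect(.13,.09,.03)
t=[('top',rk,[(440.5,235.8),(479.5,245),(467,299.5),(427.5,290)])];s=[('side',rk,[(343,390),(338,444.5),(251.5,433),(265,380)])]
fit(t,[.44,-.29,-.2],'rack top');fit(s,[.44,-.29,-.2],'side');r=fit(t+s,[.44,-.29,-.2],'both')
sl=W(r,[(-.03,.032,.112),(-.03,-.032,.112),(-.03,0,.112)]);print('slot plaque top',sl);print(proj('top',sl).tolist(),proj('side',sl).tolist())
sw=rect(.096,.022,.06)
fit([('top',sw,[(200.3,241),(198.3+10.7,241.5),(206.9,283.6),(198.3,283.2)][0:1]+[(209,241.5),(206.9,283.6),(198.3,283.2)])],[.45,.27,0],'scr top')
fit([('side',sw,[(308,182.5),(308.0,187),(269,188),(268.8,183.5)])],[.45,.27,0],'scr side')
b=[(.05,.015,0),(.05,-.015,0),(-.05,-.015,0),(-.05,.015,0)]
fit([('side',b[1:3],[(309.5,207),(269.3,208.8)]),('top',b[1:3],[(214.8,242),(213.3,284)])],[.45,.27,0],'foot')
E
```

```text
station top [ 0.5316 -0.0102] 5.789164809593186
   top [[-0.9, 0.2], [0.5, 0.0], [0.7, 0.2], [-0.9, 0.4]]
   top [[-0.5, -0.1], [0.2, -0.5], [0.8, -0.6], [-0.2, 0.2]]
side [ 0.5349 -0.0122] 5.9987634181221425
   side [[-0.1, -0.7], [0.6, 1.1], [-0.6, 0.1], [-1.2, -0.7]]
   side [[1.8, 0.4], [0.5, 0.0], [-0.6, -1.2]]
both [ 0.5332 -0.0114] 6.004758517926794
   top [[-0.4, -0.3], [1.0, -0.7], [1.4, -0.6], [-0.3, -0.1]]
   top [[-0.3, -0.7], [0.3, -1.1], [1.1, -1.3], [0.1, -0.3]]
   side [[-1.0, -0.9], [-0.4, 0.8], [-1.6, -0.1], [-2.1, -0.9]]
   side [[0.8, 0.2], [-0.5, -0.2], [-1.5, -1.4]]
lens/focus [[ 0.6923  0.0053  0.19  ]
 [ 0.5615 -0.0084  0.1421]]
top [[325.010167614555, 143.4154716817062], [331.12107639725343, 210.6319764824668]]
side [[423.549014787639, 200.19252083183187], [351.47967903582753, 229.86085362748923]]
rack top [ 0.4461 -0.2901] -13.184781035786232
   top [[0.4, -0.5], [-0.3, -0.5], [-0.6, 0.4], [0.4, 0.6]]
side [ 0.4486 -0.2923] -12.765277529090872
   side [[2.3, -0.3], [0.9, 0.3], [-1.6, -0.2], [-1.1, -0.1]]
both [ 0.4473 -0.2916] -12.783908220836109
   top [[0.8, -1.0], [0.2, -1.2], [0.3, -0.2], [1.3, 0.2]]
   side [[1.5, -0.6], [-0.1, -0.1], [-2.4, -0.6], [-1.9, -0.5]]
slot plaque top [[ 0.4251 -0.2537  0.112 ]
 [ 0.411  -0.3161  0.112 ]
 [ 0.4181 -0.2849  0.112 ]]
[[445.456781805538, 276.7473868816658], [474.7487504866936, 283.6462940416047], [460.1000113015339, 280.1961716930652]] [[279.4242194720165, 358.81566514102826], [269.7172228736366, 398.2841379138516], [274.73353835094764, 377.8763168717252]]
scr top [0.4524 0.2761] -1.7872273785924448
   top [[-0.5, -0.2], [0.5, -0.4], [0.5, 0.3], [-0.6, 0.3]]
scr side [0.4509 0.2726] -2.8057843097055852
   side [[0.5, -0.4], [0.6, 0.2], [-0.9, 0.3], [-0.2, -0.3]]
foot [0.4514 0.2794] -1.0156940866392283
   side [[0.7, -0.4], [0.2, -0.4]]
   top [[0.2, 0.2], [0.2, 0.7]]
```

```bash
cat > go.py <<'E'
from fit import *
from scipy.spatial.transform import Rotation as Rt
def Rgoal(yang,tilt=0,cam=None):
    # tool y at heading yang (deg), pitched up by tilt; tool z down
    a=np.radians(yang); t=np.radians(tilt); h=np.array([np.cos(a),np.sin(a),0]); Z=np.array([0,0,1.])
    y=h*np.cos(t)+Z*np.sin(t); z=-(-h*np.sin(t)+Z*np.cos(t)); x=np.cross(y,z); return np.c_[x,y,z]
def st():
    s=manip.state(); q=s['tool_rot']; return s,np.array(s['tool_pos']),Rt.from_quat([q[1],q[2],q[3],q[0]]).as_matrix()
def go(pos,yang,tilt=0):
    s,p,R=st(); G=Rgoal(yang,tilt); d=R.T@(np.array(pos)-p); rv=Rt.from_matrix(R.T@G).as_rotvec()
    print('delta',d.round(4).tolist(),rv.round(4).tolist(),'rows>=',round(max(np.linalg.norm(d)/.05,np.degrees(np.linalg.norm(rv))/8.59),1))
E
python3 - <<'E'
from go import *
go([.4518,.275,.13],88)
E
```

```text
delta [-0.3513, -0.2288, 0.1085] [-0.0019, -0.0005, -0.2629] rows>= 8.7
```

Emit:
step_arm(deltas=[[-0.351,-0.229,0.108,-0.002,0,-0.263,-1],[-0.351,-0.229,0.108,-0.002,0,-0.263,-1],[-0.351,-0.229,0.108,-0.002,0,-0.263,-1],[-0.351,-0.229,0.108,-0.002,0,-0.263,-1],[-0.351,-0.229,0.108,-0.002,0,-0.263,-1],[-0.351,-0.229,0.108,-0.002,0,-0.263,-1],[-0.351,-0.229,0.108,-0.002,0,-0.263,-1],[-0.351,-0.229,0.108,-0.002,0,-0.263,-1],[-0.351,-0.229,0.108,-0.002,0,-0.263,-1],[-0.351,-0.229,0.108,-0.002,0,-0.263,-1],[-0.351,-0.229,0.108,-0.002,0,-0.263,-1],[-0.351,-0.229,0.108,-0.002,0,-0.263,-1]])

```text
time: 1.3
tool_pos: [0.4512, 0.2763, 0.1314]
tool_rot: [0.0, 0.017, 1.0, 0.001]
contact_force: [-0.5, 0.1, -0.4]
gripper_width: 1.0
```

```bash
python3 - <<'E'
from go import *
print(st()[1:], st()[0]['joint_pos'])
go([.4518,.275,.032],88)
cv2.imwrite('pics/t1.png',manip.grab_frame('top')[:,:,::-1]);crop('pics/t1.png',150,200,120,120,5,'pics/t1c.png')
E
```

```text
(array([0.4512, 0.2763, 0.1314]), array([[-0.9994,  0.0339,  0.0002],
       [ 0.0339,  0.9994,  0.0023],
       [-0.0001,  0.0023, -1.    ]])) [ 0.4076 -0.0857  1.9354  0.0021  1.2908 -1.1299]
delta [-0.0006, -0.0015, 0.0994] [0.0023, 0.0001, 0.001] rows>= 2.0
```

View pics/t1c.png

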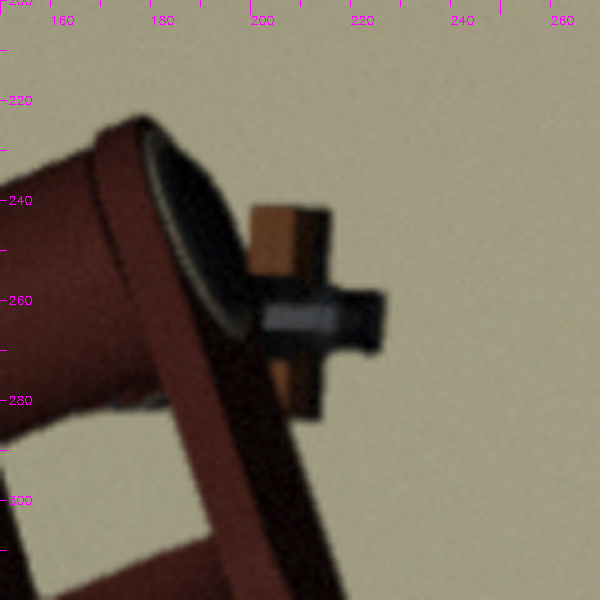

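The gripper sits centred across the scraper at about (207,263). I'll descend and close.

Emit:
step_arm(deltas=[[-0.0005,-0.0015,0.04,0.002,0,0.001,-1],[-0.0005,-0.0015,0.07,0.002,0,0.001,-1],[-0.0005,-0.0015,0.09,0.002,0,0.001,-1],[-0.0005,-0.0015,0.099,0.002,0,0.001,-1],[-0.0005,-0.0015,0.099,0.002,0,0.001,-1],[-0.0005,-0.0015,0.099,0.002,0,0.001,1],[-0.0005,-0.0015,0.099,0.002,0,0.001,1],[-0.0005,-0.0015,0.099,0.002,0,0.001,1],[-0.0005,-0.0015,0.099,0.002,0,0.001,1],[-0.0005,-0.0015,0.099,0.002,0,0.001,1],[-0.0005,-0.0015,0.099,0.002,0,0.001,1],[-0.0005,-0.0015,0.099,0.002,0,0.001,1],[-0.0005,-0.0015,0.099,0.002,0,0.001,1],[-0.0005,-0.0015,0.099,0.002,0,0.001,1],[-0.0005,-0.0015,0.099,0.002,0,0.001,1]])

```text
time: 2.85
tool_pos: [0.4529, 0.2746, 0.0333]
tool_rot: [0.001, 0.018, 1.0, 0.0]
contact_force: [-1.3, 1.2, 5.7]
gripper_width: 0.247
```

```bash
python3 - <<'E'
from go import *
go([.4525,.2746,.15],88)
go([.5648,-.008,.15],6)
E
```

```text
delta [0.0002, 0.0001, -0.1167] [0.0007, 0.0016, -0.001] rows>= 2.3
delta [-0.1221, -0.2783, -0.1167] [0.0017, 0.0008, 1.4302] rows>= 9.5
```

Emit:
step_arm(deltas=[[0,0,-0.03,0,0,0,1],[0,0,-0.07,0,0,0,1],[0,0,-0.11,0,0,0,1],[-0.122,-0.278,-0.117,0.001,0.001,1.43,1],[-0.122,-0.278,-0.117,0.001,0.001,1.43,1],[-0.122,-0.278,-0.117,0.001,0.001,1.43,1],[-0.122,-0.278,-0.117,0.001,0.001,1.43,1],[-0.122,-0.278,-0.117,0.001,0.001,1.43,1],[-0.122,-0.278,-0.117,0.001,0.001,1.43,1],[-0.122,-0.278,-0.117,0.001,0.001,1.43,1],[-0.122,-0.278,-0.117,0.001,0.001,1.43,1],[-0.122,-0.278,-0.117,0.001,0.001,1.43,1],[-0.122,-0.278,-0.117,0.001,0.001,1.43,1],[-0.122,-0.278,-0.117,0.001,0.001,1.43,1],[-0.122,-0.278,-0.117,0.001,0.001,1.43,1],[-0.122,-0.278,-0.117,0.001,0.001,1.43,1]])

```text
time: 4.45
tool_pos: [0.5639, -0.0079, 0.1489]
tool_rot: [-0.001, 0.669, 0.744, -0.001]
contact_force: [-0.2, 0.1, -0.6]
gripper_width: 0.248
```

```bash
python3 - <<'E'
from go import *
print(st()[0]['joint_pos'])
go([.5648,-.008,.057],6)
cv2.imwrite('pics/s2.png',manip.grab_frame('side')[:,:,::-1]);crop('pics/s2.png',270,130,200,200,3,'pics/s2c.png')
E
```

```text
[-0.1458 -0.0179  1.8392 -0.0003  1.322  -0.2519]
delta [-0.0002, 0.0011, 0.0919] [-0.0018, -0.0001, 0.0015] rows>= 1.8
```

View pics/s2c.png

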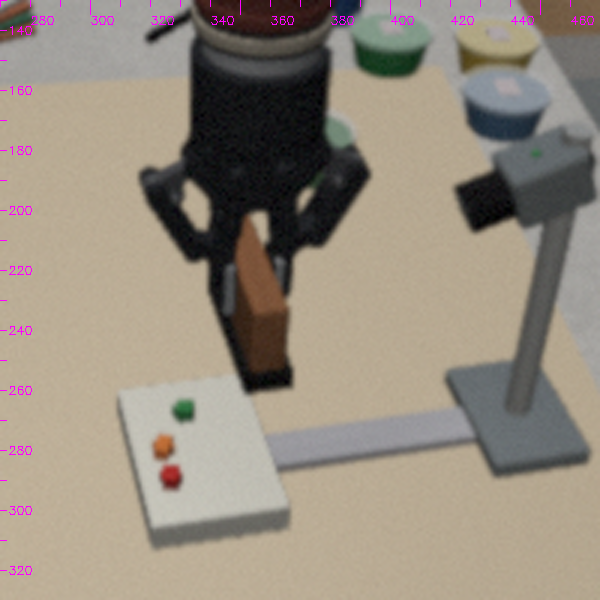

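The scraper is held level with its long side across the stage. All three chips lie on the robot side of it. Descending.

Emit:
step_arm(deltas=[[0,0.001,0.03,-0.002,0,0.001,1],[0,0.001,0.06,-0.002,0,0.001,1],[0,0.001,0.08,-0.002,0,0.001,1],[0,0.001,0.089,-0.002,0,0.001,1],[0,0.001,0.091,-0.002,0,0.001,1],[0,0.001,0.091,-0.002,0,0.001,1],[0,0.001,0.091,-0.002,0,0.001,1]])

```text
time: 5.2
tool_pos: [0.5663, -0.008, 0.06]
tool_rot: [0.001, 0.669, 0.743, 0.001]
contact_force: [0.2, -0.0, -0.6]
gripper_width: 0.251
```

```bash
python3 - <<'E'
from go import *
e=np.radians(6)
go([.5648,-.008,.057],6)
go([.533-.065*np.cos(e),-.0114-.065*np.sin(e),.057],6)
cv2.imwrite('pics/s3.png',manip.grab_frame('side')[:,:,::-1]);crop('pics/s3.png',290,200,120,120,5,'pics/s3c.png')
E
```

```text
delta [0.0002, -0.0015, 0.003] [0.0037, 0.0007, -0.0006] rows>= 0.1
delta [0.0, -0.0985, 0.0026] [0.0037, 0.0007, -0.0006] rows>= 2.0
```

View pics/s3c.png

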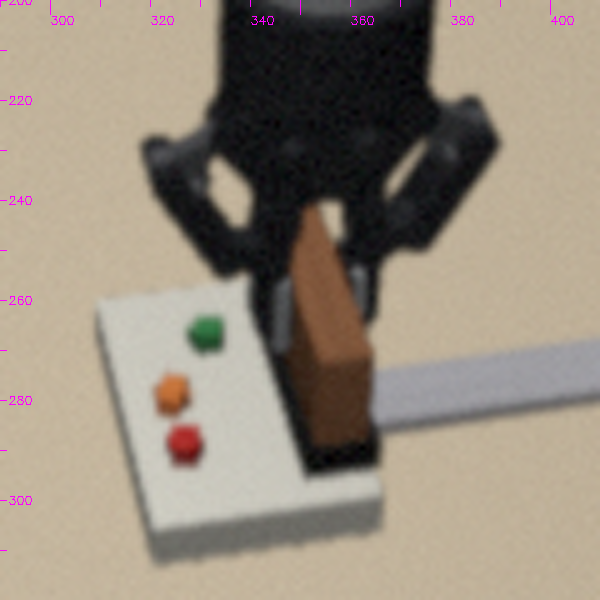

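Emit:
step_arm(deltas=[[0,0,0.002,0.002,0,0,1],[0,0,0.002,0.002,0,0,1],[0,-0.01,0.002,0.002,0,0,1],[0,-0.02,0.002,0.002,0,0,1],[0,-0.03,0.002,0.002,0,0,1],[0,-0.04,0.002,0.002,0,0,1]])

```text
time: 5.85
tool_pos: [0.524, -0.012, 0.0562]
tool_rot: [-0.0, 0.669, 0.743, -0.0]
contact_force: [-0.3, 0.5, -1.8]
gripper_width: 0.247
```

```bash
python3 - <<'E'
from go import *
e=np.radians(6)
go([.533-.065*np.cos(e),-.0114-.065*np.sin(e),.057],6)
cv2.imwrite('pics/s4.png',manip.grab_frame('side')[:,:,::-1]);crop('pics/s4.png',290,200,120,120,5,'pics/s4c.png')
E
```

```text
delta [-0.0003, -0.056, -0.0008] [-0.0013, -0.0001, -0.0008] rows>= 1.1
```

View pics/s4c.png

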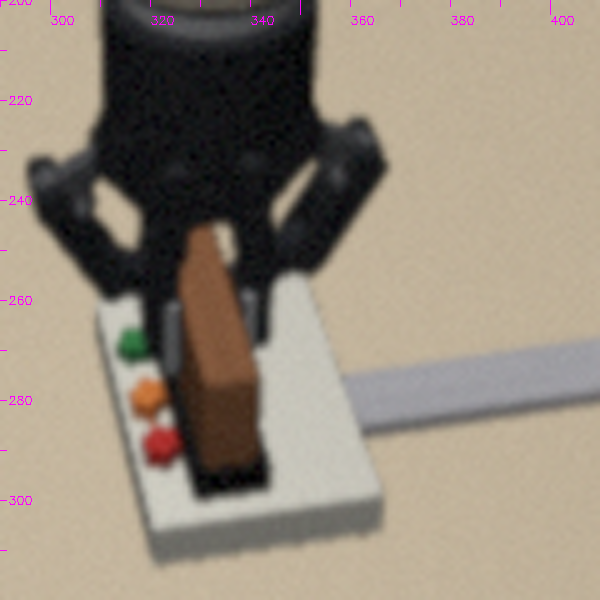

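The three chips are being pushed in a row ahead of the rubber foot. I'll keep going past the stage edge.

Emit:
step_arm(deltas=[[0,-0.01,0,0,0,0,1],[0,-0.02,0,0,0,0,1],[0,-0.03,0,0,0,0,1],[0,-0.04,0,0,0,0,1],[0,-0.05,0,0,0,0,1],[0,-0.056,0,0,0,0,1],[0,-0.056,0,0,0,0,1],[0,-0.056,0,0,0,0,1]])

```text
time: 6.7
tool_pos: [0.4698, -0.0179, 0.0566]
tool_rot: [-0.0, 0.669, 0.743, -0.0]
contact_force: [0.3, -0.3, -1.5]
gripper_width: 0.254
```

```bash
python3 - <<'E'
from go import *
cv2.imwrite('pics/s5.png',manip.grab_frame('side')[:,:,::-1]);crop('pics/s5.png',270,200,140,120,5,'pics/s5c.png')
go([.468,-.018,.15],6)
E
```

```text
delta [0.0001, -0.002, -0.0934] [-0.0002, 0.0001, -0.0008] rows>= 1.9
```

View pics/s5c.png

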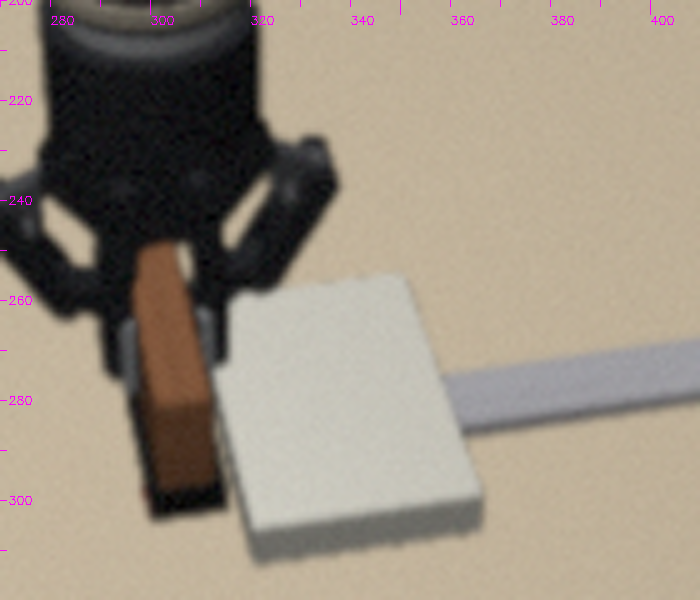

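The stage top is empty, with the chips below and ahead of the scraper. I'll lift and carry the scraper back to its original area.

```bash
python3 - <<'E'
from go import *
go([.46,.24,.15],6)
E
```

```text
delta [0.2575, 0.0168, -0.0934] [-0.0002, 0.0001, -0.0008] rows>= 5.5
```

Emit:
step_arm(deltas=[[0,0,-0.04,0,0,0,1],[0,0,-0.08,0,0,0,1],[0.05,0.003,-0.093,0,0,0,1],[0.1,0.007,-0.093,0,0,0,1],[0.15,0.01,-0.093,0,0,0,1],[0.2,0.013,-0.093,0,0,0,1],[0.24,0.017,-0.093,0,0,0,1],[0.257,0.017,-0.093,0,0,0,1],[0.257,0.017,-0.093,0,0,0,1],[0.257,0.017,-0.093,0,0,0,1],[0.257,0.017,-0.093,0,0,0,1]])

```text
time: 7.85
tool_pos: [0.4602, 0.2387, 0.1492]
tool_rot: [-0.0, 0.67, 0.743, -0.001]
contact_force: [0.6, -0.7, -0.9]
gripper_width: 0.249
```

```bash
python3 - <<'E'
from go import *
cv2.imwrite('pics/s6.png',manip.grab_frame('side')[:,:,::-1]);crop('pics/s6.png',210,150,200,180,4,'pics/s6c.png')
go([.46,.24,.036],6)
E
```

```text
delta [0.0014, 0.0001, 0.1132] [-0.0012, 0.0002, -0.0022] rows>= 2.3
```

View pics/s6c.png

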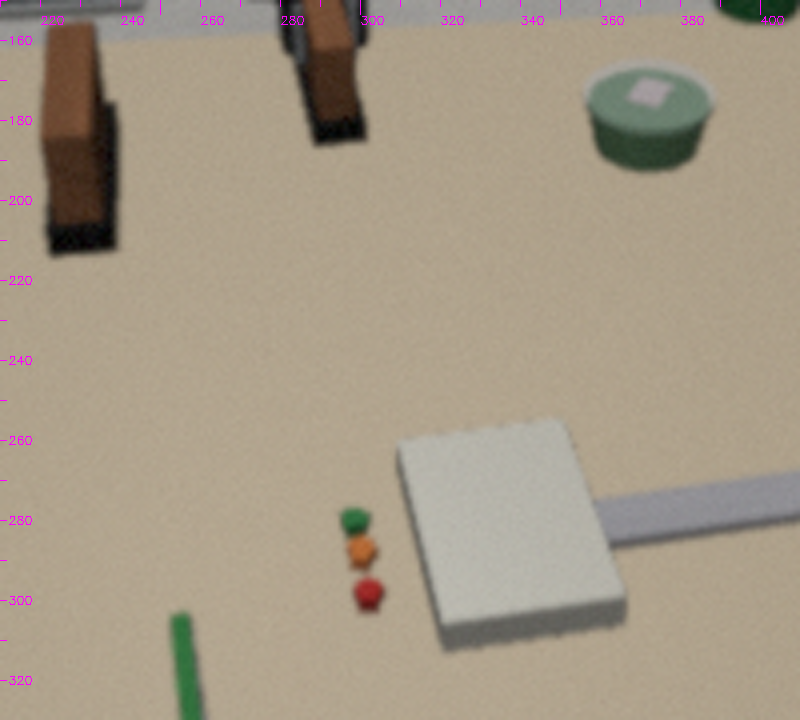

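All three chips, at about (298,280), (301,288) and (302,298), are on the table clear of the stage. Next I'll set the scraper down.

Emit:
step_arm(deltas=[[0.001,0,0.04,-0.001,0,0,1],[0.001,0,0.08,-0.001,0,0,1],[0.001,0,0.1,-0.001,0,0,1],[0.001,0,0.11,-0.001,0,0,1],[0.001,0,0.114,-0.001,0,0,1],[0.001,0,0.115,-0.001,0,0,1],[0.001,0,0.1155,-0.001,0,0,1],[0.001,0,0.1155,-0.001,0,0,1]])

```text
time: 8.7
tool_pos: [0.4608, 0.2409, 0.0353]
tool_rot: [0.001, 0.669, 0.743, 0.001]
contact_force: [-0.6, 0.7, -0.8]
gripper_width: 0.253
```

Emit:
step_arm(deltas=[[0,0,0.001,0,0,0,1],[0,0,0.001,0,0,0,1],[0,0,0.001,0,0,0,1]])

```text
time: 9.0
tool_pos: [0.46, 0.2407, 0.0333]
tool_rot: [0.0, 0.669, 0.743, 0.0]
contact_force: [0.0, -0.5, 0.9]
gripper_width: 0.252
```

Emit:
step_arm(deltas=[[0,0,0.001,0,0,0,1],[0,0,0.001,0,0,0,-0.2],[0,0,0.001,0,0,0,-0.5],[0,0,0.001,0,0,0,-0.5],[0,0,0.001,0,0,0,-0.5],[0,0,-0.03,0,0,0,-0.5],[0,0,-0.06,0,0,0,-0.5],[0,0,-0.1,0,0,0,-0.5],[0,0,-0.15,0,0,0,0],[0,0,-0.17,0,0,0,0],[0,0,-0.17,0,0,0,0]])

```text
time: 10.1
tool_pos: [0.4621, 0.2414, 0.2078]
tool_rot: [0.002, 0.669, 0.743, 0.004]
contact_force: [-0.5, -0.7, -0.1]
gripper_width: 0.499
```

```bash
python3 - <<'E'
from go import *
cv2.imwrite('pics/s7.png',manip.grab_frame('side')[:,:,::-1]);crop('pics/s7.png',210,120,200,150,4,'pics/s7c.png')
go([.418,-.2845,.20],-13)
E
```

```text
delta [-0.5181, -0.097, 0.0038] [0.0035, -0.0015, 0.3309] rows>= 10.5
```

View pics/s7c.png

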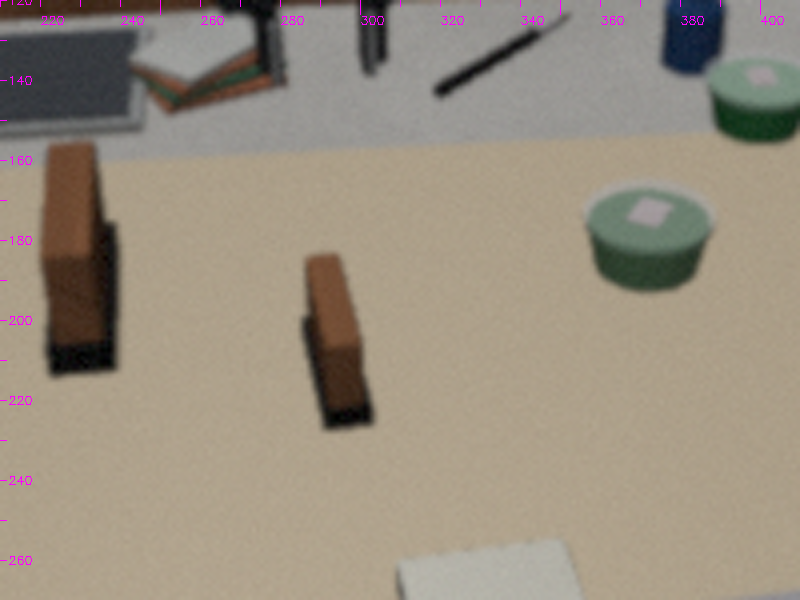

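The scraper stands upright on the table at about (293,205). Now I'll move above the blue plaque.

Emit:
step_arm(deltas=[[-0.05,-0.01,0,0.003,-0.001,0.03,0],[-0.1,-0.019,0,0.003,-0.001,0.06,0],[-0.15,-0.028,0,0.003,-0.001,0.1,0],[-0.2,-0.037,0,0.003,-0.001,0.13,0],[-0.25,-0.047,0,0.003,-0.001,0.16,0],[-0.3,-0.056,0,0.003,-0.001,0.19,0],[-0.35,-0.066,0,0.003,-0.001,0.22,0],[-0.4,-0.075,0,0.003,-0.001,0.26,0],[-0.45,-0.084,0,0.003,-0.001,0.29,0],[-0.49,-0.092,0.004,0.003,-0.001,0.32,0],[-0.518,-0.097,0.004,0.003,-0.001,0.331,0],[-0.518,-0.097,0.004,0.003,-0.001,0.331,0],[-0.518,-0.097,0.004,0.003,-0.001,0.331,0],[-0.518,-0.097,0.004,0.003,-0.001,0.331,0],[-0.518,-0.097,0.004,0.003,-0.001,0.331,0]])

```text
time: 11.65
tool_pos: [0.417, -0.2834, 0.1981]
tool_rot: [-0.001, 0.782, 0.623, -0.001]
contact_force: [0.3, 0.3, 0.3]
gripper_width: 0.503
```

```bash
python3 - <<'E'
from go import *
print(st()[0]['joint_pos'])
for n in('side','top'):cv2.imwrite(f'pics/{n}8.png',manip.grab_frame(n)[:,:,::-1])
crop('pics/side8.png',220,280,140,170,4,'pics/s8c.png');crop('pics/top8.png',410,210,100,100,5,'pics/t8c.png')
go([.418,-.2845,.13],-13)
E
```

```text
[-0.7432 -0.2111  1.9311 -0.0025  1.4244 -0.5175]
delta [-0.0005, 0.0012, 0.0687] [-0.0029, 0.0014, 0.0016] rows>= 1.4
```

View pics/s8c.png

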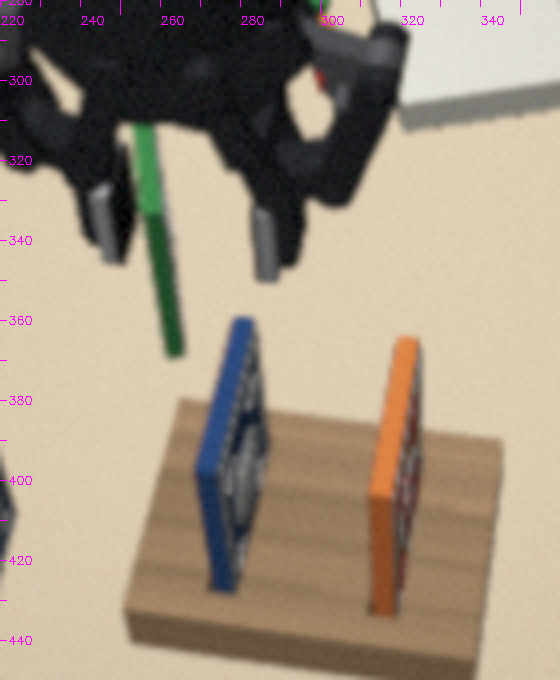

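View pics/t8c.png

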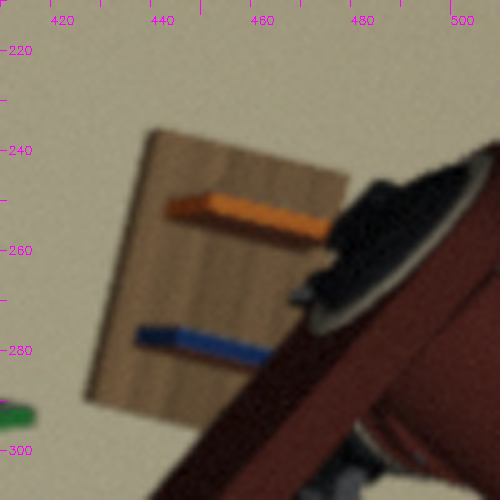

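Emit:
step_arm(deltas=[[0,0.001,0.03,-0.003,0.001,0.002,0],[0,0.001,0.06,-0.003,0.001,0.002,0],[0,0.001,0.08,-0.003,0.001,0.002,0],[0,0.001,0.1,-0.003,0.001,0.002,0],[0,0.001,0.11,-0.003,0.001,0.002,0.4],[0,0.001,0.111,-0.003,0.001,0.002,0.6],[0,0.001,0.111,-0.003,0.001,0.002,0.6],[0,0.001,0.111,-0.003,0.001,0.002,0.6]])

```text
time: 12.55
tool_pos: [0.4184, -0.2856, 0.0893]
tool_rot: [0.001, 0.783, 0.622, 0.0]
contact_force: [0.3, -0.1, 0.7]
gripper_width: 0.203
```

```bash
python3 - <<'E'
from go import *
for n in('side','top'):cv2.imwrite(f'pics/{n}9.png',manip.grab_frame(n)[:,:,::-1])
crop('pics/side9.png',230,320,110,120,6,'pics/s9c.png')
go([.418,-.2845,.087],-13)
E
```

```text
delta [0.001, -0.0006, 0.0022] [0.0022, 0.0016, -0.002] rows>= 0.0
```

View pics/s9c.png

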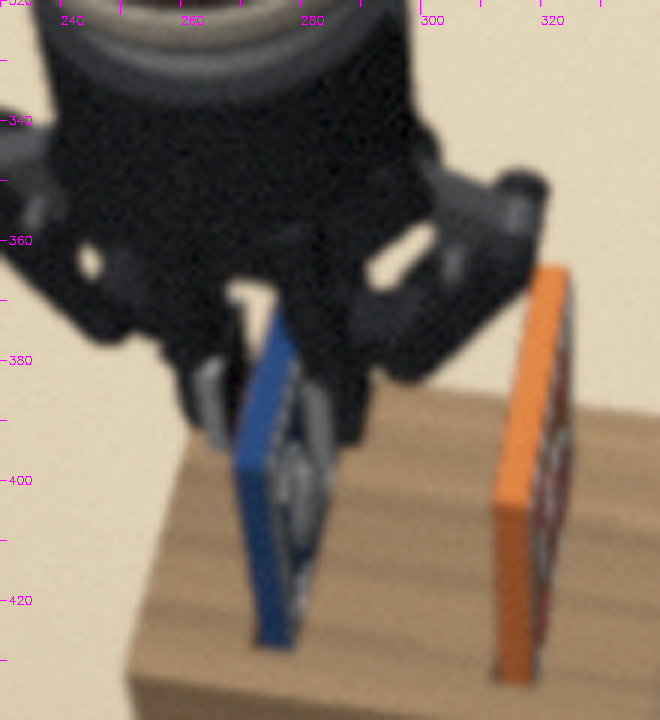

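The pads straddle the blue plaque. The far pad looks about 2 mm closer than the near one, so I'll nudge +y and close.

Emit:
step_arm(deltas=[[0.001,0.0015,0.002,0.001,0,0,0.6],[0.001,0.0015,0.002,0.001,0,0,0.6],[0.001,0.0015,0.002,0.001,0,0,0.7],[0.001,0.0015,0.002,0.001,0,0,0.75],[0.001,0.0015,0.002,0.001,0,0,0.8]])

```text
time: 13.15
tool_pos: [0.4193, -0.2844, 0.0858]
tool_rot: [-0.0, 0.783, 0.622, -0.0]
contact_force: [-0.3, -1.0, -0.3]
gripper_width: 0.1
```

Emit:
step_arm(deltas=[[0,0,0,0,0,0,0.85],[0,0,0,0,0,0,1],[0,0,0,0,0,0,1],[0,0,0,0,0,0,1],[0,0,0,0,0,0,1],[0,0,0,0,0,0,1]])

```text
time: 13.75
tool_pos: [0.4193, -0.2845, 0.0859]
tool_rot: [-0.0, 0.783, 0.622, -0.0]
contact_force: [0.5, -0.9, 0.3]
gripper_width: 0.086
```

```bash
python3 - <<'E'
from go import *
for n in('side',):cv2.imwrite(f'pics/{n}10.png',manip.grab_frame(n)[:,:,::-1])
crop('pics/side10.png',230,320,110,120,6,'pics/s10c.png')
s,p,R=st();print(p,s['joint_efforts'],s['ft_torque'],s['contact_force'])
E
```

```text
[ 0.4194 -0.2845  0.0859] [  0.1437 -29.1643 -32.5853   0.0376   0.1215  -0.0035] [-0.0773 -0.0032 -0.0013] [ 0.3357 -0.8386  1.1825]
```

View pics/s10c.png

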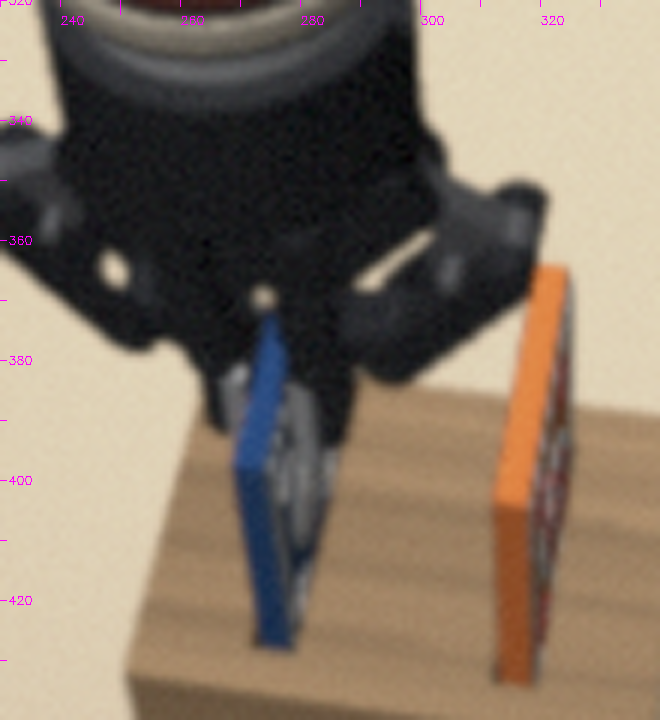

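Emit:
step_arm(deltas=[[0,0,-0.01,0,0,0,1],[0,0,-0.02,0,0,0,1],[0,0,-0.03,0,0,0,1],[0,0,-0.05,0,0,0,1],[0,0,-0.08,0,0,0,1],[0,0,-0.11,0,0,0,1],[0,0,-0.14,0,0,0,1],[0,0,-0.16,0,0,0,1],[0,0,-0.16,0,0,0,1]])

```text
time: 14.7
tool_pos: [0.4209, -0.2856, 0.2509]
tool_rot: [0.004, 0.783, 0.622, 0.0]
contact_force: [0.2, -1.0, -0.8]
gripper_width: 0.088
```

```bash
python3 - <<'E'
from go import *
for n in('side',):cv2.imwrite(f'pics/{n}11.png',manip.grab_frame(n)[:,:,::-1])
crop('pics/side11.png',200,220,170,220,3,'pics/s11c.png')
s,p,R=st();print(p,s['gripper_width'])
G=Rgoal(6,20); T=np.array([.5615,-.0085,.142])-G[:,2]*.0239; print(T)
go(T+[0,0,.08],6,20)
E
```

```text
[ 0.4201 -0.2849  0.2482] 0.08781839786080664
[ 0.5534 -0.0094  0.1645]
delta [0.2986, 0.0672, 0.0031] [-0.3434, 0.0612, -0.3297] rows>= 6.1
```

View pics/s11c.png

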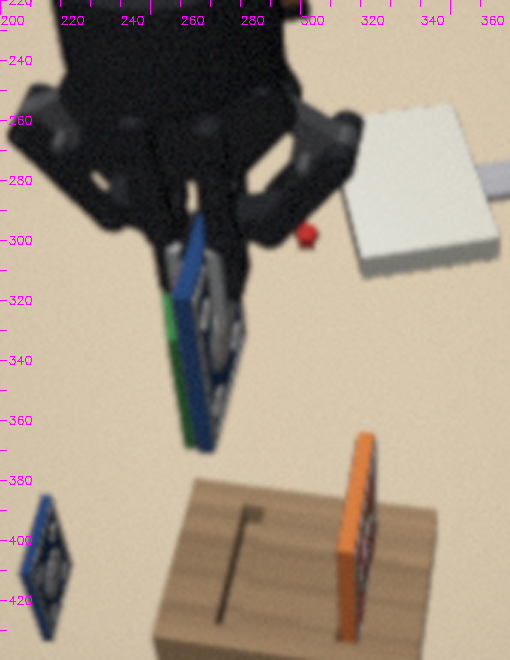

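The plaque is out of the rack and held upright, with the amber plaque undisturbed. I'll carry it to a point above the focus.

Emit:
step_arm(deltas=[[0.03,0.007,0,-0.034,0.006,-0.033,1],[0.06,0.013,0,-0.069,0.012,-0.066,1],[0.09,0.02,0,-0.103,0.018,-0.099,1],[0.12,0.027,0,-0.137,0.024,-0.132,1],[0.15,0.034,0,-0.172,0.031,-0.165,1],[0.18,0.04,0,-0.206,0.037,-0.198,1],[0.21,0.047,0,-0.24,0.043,-0.231,1],[0.24,0.054,0,-0.275,0.049,-0.264,1],[0.27,0.06,0.003,-0.309,0.055,-0.297,1],[0.298,0.067,0.003,-0.343,0.061,-0.33,1],[0.298,0.067,0.003,-0.343,0.061,-0.33,1],[0.298,0.067,0.003,-0.343,0.061,-0.33,1],[0.298,0.067,0.003,-0.343,0.061,-0.33,1]])

```text
time: 16.05
tool_pos: [0.5517, -0.0099, 0.2416]
tool_rot: [0.113, 0.66, 0.732, 0.128]
contact_force: [1.0, 0.7, -1.3]
gripper_width: 0.083
```

```bash
python3 - <<'E'
from go import *
for n in('side',):cv2.imwrite(f'pics/{n}12.png',manip.grab_frame(n)[:,:,::-1])
s,p,R=st();print(p,R,s['gripper_width'],s['joint_pos'])
go([.5534,-.0094,.1645],6,20)
E
```

```text
[ 0.5519 -0.0102  0.242 ] [[-0.1034  0.9363  0.3357]
 [ 0.9946  0.0963  0.0378]
 [ 0.003   0.3378 -0.9412]] 0.08192744019709218 [-0.2058 -0.3488  1.9947  0.1149  1.1696 -0.3364]
delta [0.0004, -0.0247, 0.0735] [-0.0045, -0.0025, -0.0021] rows>= 1.6
```

View pics/side12.png

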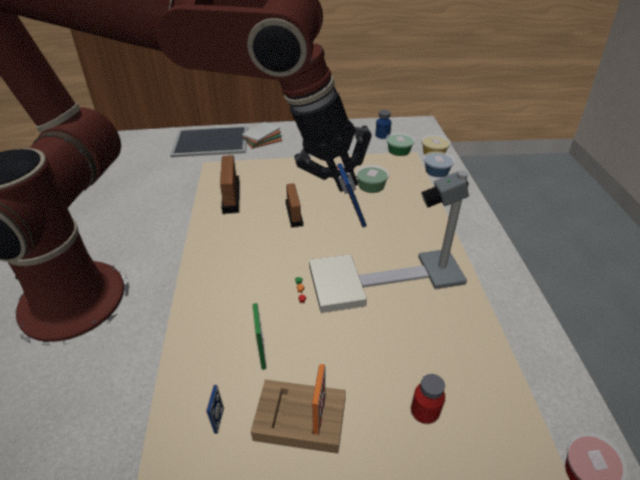

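The plaque hangs in front of the camera with the right tilt. Lowering it to the focus.

Emit:
step_arm(deltas=[[0,-0.006,0.018,-0.004,-0.002,-0.002,1],[0,-0.012,0.036,-0.004,-0.002,-0.002,1],[0,-0.018,0.054,-0.004,-0.002,-0.002,1],[0,-0.023,0.068,-0.004,-0.002,-0.002,1],[0,-0.0247,0.0735,-0.004,-0.002,-0.002,1],[0,-0.0247,0.0735,-0.004,-0.002,-0.002,1],[0,-0.0247,0.0735,-0.004,-0.002,-0.002,1],[0,-0.0247,0.0735,-0.004,-0.002,-0.002,1],[0,-0.0247,0.0735,-0.004,-0.002,-0.002,1]])

```text
time: 17.0
tool_pos: [0.5546, -0.009, 0.1663]
tool_rot: [0.117, 0.658, 0.732, 0.13]
contact_force: [-0.2, -1.1, -1.6]
gripper_width: 0.086
```

```bash
python3 - <<'E'
from go import *
for n in('side','top'):cv2.imwrite(f'pics/{n}13.png',manip.grab_frame(n)[:,:,::-1])
s,p,R=st();print(p,R,s['gripper_width'])
go([.5534,-.0094,.1645],6,20)
crop('pics/side13.png',290,150,190,150,4,'pics/s13c.png');crop('pics/top13.png',290,90,90,170,4,'pics/t13c.png')
# predicted plaque corners for current pose
m=p+R[:,2]*.0239; print('mid',m)
for nm,(a,b) in dict(tl=(1,1),tr=(-1,1),br=(-1,-1),bl=(1,-1)).items():
    for sx in (1,-1):
        X=m+R[:,1]*.004*sx+R[:,0]*.032*a-R[:,2]*.05*b; print(nm,sx,proj('side',X)[0].round(1),proj('top',X)[0].round(1))
E
```

```text
[ 0.5544 -0.009   0.1659] [[-0.1061  0.9337  0.3419]
 [ 0.9944  0.0996  0.0365]
 [ 0.      0.3439 -0.939 ]] 0.08314605591789728
delta [-0.0003, -0.0014, 0.001] [0.002, -0.0006, 0.0014] rows>= 0.0
mid [ 0.5625 -0.0081  0.1435]
tl 1 [341.5 198.1] [315.9 215.5]
tl -1 [337.4 199.8] [316.3 219.3]
tr 1 [349.9 219.6] [347.7 212.3]
tr -1 [345.6 221.4] [348.  216.2]
br 1 [366.4 257.8] [344.5 201.5]
br -1 [362.4 259.5] [344.8 205.1]
bl 1 [357.8 235.8] [315.2 204.4]
bl -1 [353.9 237.4] [315.6 207.9]
```

View pics/s13c.png

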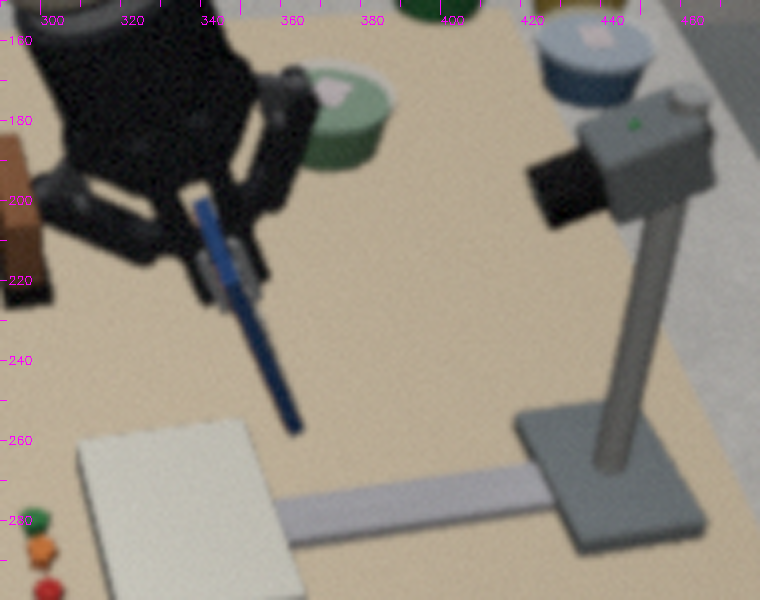

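View pics/t13c.png

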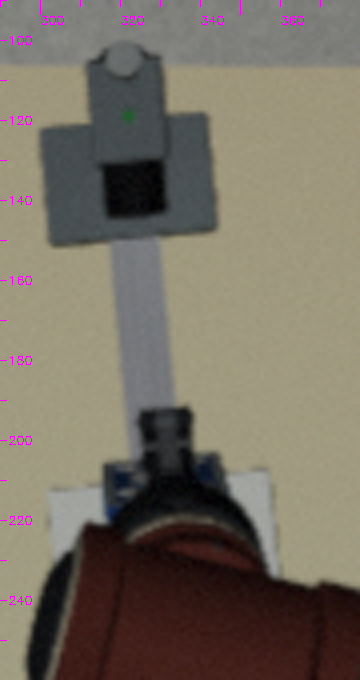

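```bash
python3 - <<'E'
from go import *
p0=(.5332,-.0114,np.radians(6.0)); t=np.radians(20)
X=lambda u,v,w:(.16+u*np.cos(t)-w*np.sin(t),v,.19+u*np.sin(t)+w*np.cos(t))
out=[]
for n,(x,y,w,h) in dict(side=(400,160,80,60),top=(295,95,60,60)).items():
    im=cv2.imread(f'pics/{n}13.png')[y:y+h,x:x+w]; im=cv2.resize(im,None,fx=6,fy=6,interpolation=cv2.INTER_CUBIC)
    a=np.linspace(0,2*np.pi,40)
    sets=[[X(u,.016*np.cos(b),.016*np.sin(b)) for b in a] for u in(0,.03)]+[[X(u,.019*c,.019*d) for u,c,d in [(.03,1,1),(.03,-1,1),(.08,-1,1),(.08,1,1),(.03,1,1)]]]
    for s in sets:
        q=(proj(n,W(p0,s))-[x,y]+.5)*6; cv2.polylines(im,[q.astype(int)],0,(0,255,255),1)
    out.append(cv2.copyMakeBorder(im,0,360-im.shape[0],0,480-im.shape[1],0))
cv2.imwrite('pics/ov.png',cv2.resize(np.hstack(out),(800,300)))
E
```

```text
(no output)
```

View pics/ov.png

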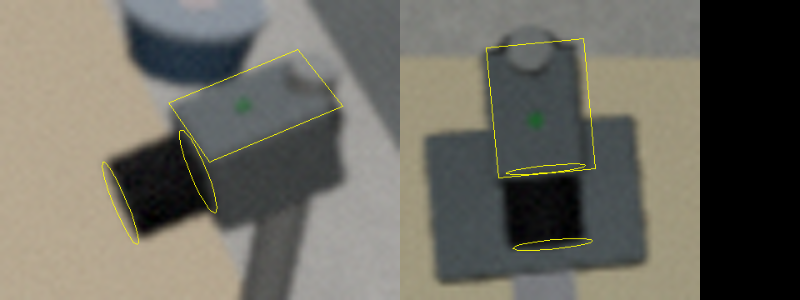

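The overlay hints that the camera head's yaw or lateral position differs a little from the stage fit. I'll look closer.

```bash
python3 - <<'E'
from go import *
crop('pics/top13.png',295,95,55,60,12,'pics/lt.png')
crop('pics/side13.png',410,160,65,60,12,'pics/ls.png')
E
```

```text
(no output)
```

View pics/lt.png

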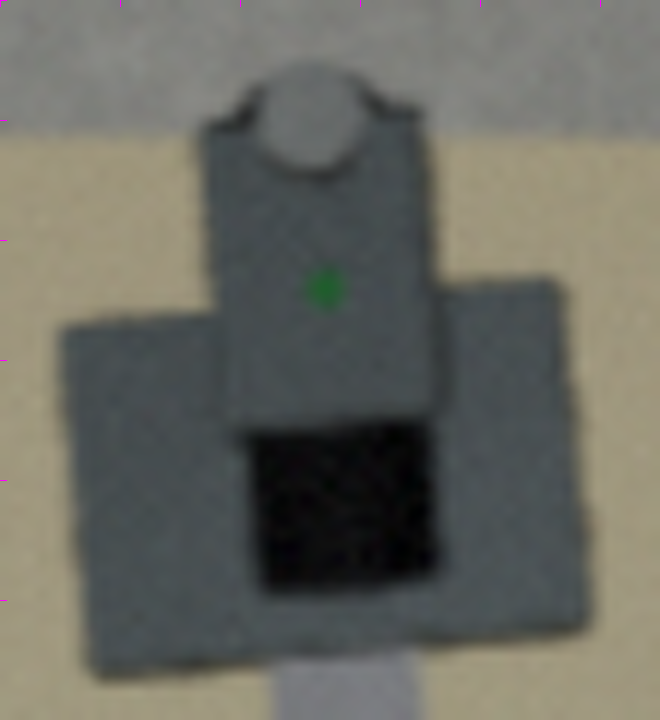

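View pics/ls.png

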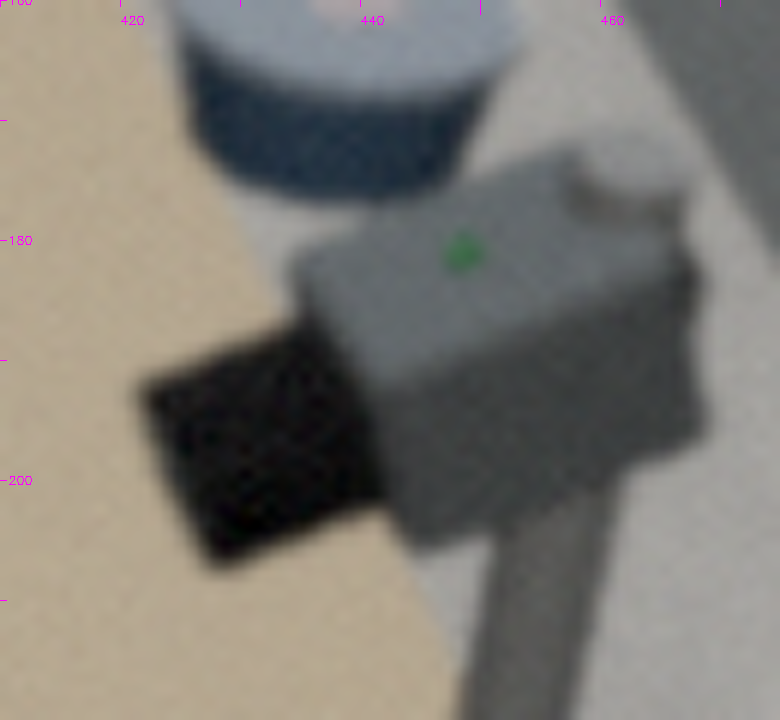

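```bash
python3 - <<'E'
from go import *
crop('pics/top13.png',305,188,55,45,14,'pics/pt.png')
crop('pics/side13.png',325,190,50,75,9,'pics/ps.png')
p0=(.5332,-.0114,np.radians(6.0)); t=np.radians(20)
X=lambda u,v,w:(.16+u*np.cos(t)-w*np.sin(t),v,.19+u*np.sin(t)+w*np.cos(t))
for lab,c in dict(barrel_sides_front=[X(0,.016,0),X(0,-.016,0)],barrel_back=[X(.03,.016,0),X(.03,-.016,0)],hous_front_top=[X(.03,.019,.019),X(.03,-.019,.019)],hous_back_top=[X(.08,.019,.019),X(.08,-.019,.019)],front_tb=[X(0,0,.016),X(0,0,-.016)]).items():
    print(lab,proj('top',W(p0,c)).round(1).tolist(),proj('side',W(p0,c)).round(1).tolist())
E
```

```text
barrel_sides_front [[317.1, 144.2], [332.9, 142.6]] [[420.5, 195.2], [426.8, 205.4]]
barrel_back [[315.7, 129.1], [331.6, 127.6]] [[435.8, 188.9], [442.6, 198.9]]
hous_front_top [[314.3, 130.2], [333.5, 128.3]] [[433.3, 180.1], [441.4, 191.9]]
hous_back_top [[311.8, 104.2], [331.3, 102.2]] [[459.1, 169.4], [468.2, 180.8]]
front_tb [[325.3, 144.3], [324.8, 142.5]] [[421.8, 193.6], [425.3, 206.6]]
```

View pics/pt.png

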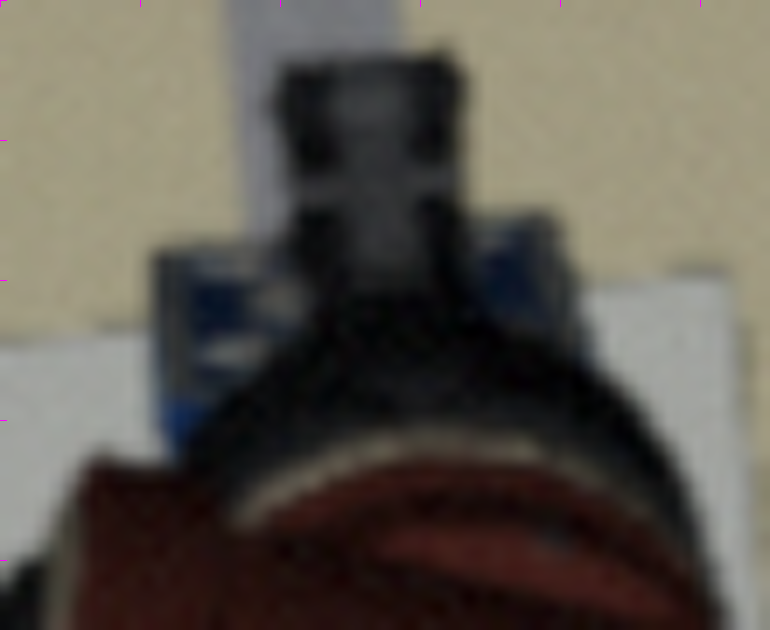

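View pics/ps.png

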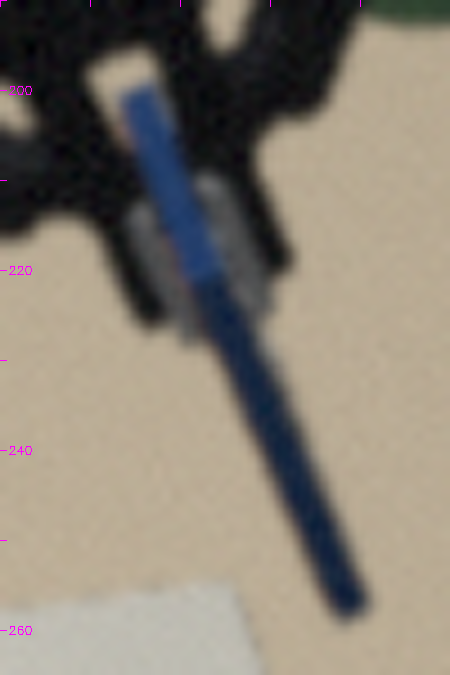

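Both views agree with the plaque's predicted pose within about 1.5 px, including tilt and yaw. Measured against the lens in the pictures, the plaque should move about 1 mm in +x, +y and −z. I'll apply that and let the arm settle.

Emit:
step_arm(deltas=[[0.001,0.0005,0.0013,0.001,0,0.001,1],[0.001,0.0005,0.0013,0.001,0,0.001,1],[0.001,0.0005,0.0013,0.001,0,0.001,1],[0.001,0.0005,0.0013,0.001,0,0.001,1],[0.001,0.0005,0.0013,0.001,0,0.001,1],[0.001,0.0005,0.0013,0.001,0,0.001,1],[0.001,0.0005,0.0013,0.001,0,0.001,1],[0.001,0.0005,0.0013,0.001,0,0.001,1],[0.001,0.0005,0.0013,0.001,0,0.001,1],[0.001,0.0005,0.0013,0.001,0,0.001,1]])

```text
time: 18.1
tool_pos: [0.5548, -0.0079, 0.1641]
tool_rot: [0.116, 0.659, 0.732, 0.129]
contact_force: [0.1, -0.1, -0.9]
gripper_width: 0.088
```

```bash
python3 - <<'E'
from go import *
cv2.imwrite('pics/side14.png',manip.grab_frame('side')[:,:,::-1])
s,p,R=st();print('mid',p+R[:,2]*.0239,s['gripper_width'],np.abs(s['joint_vel']).max(),s['time'])
G=Rgoal(6,20);print(np.degrees(Rt.from_matrix(R.T@G).as_rotvec()))
E
```

```text
mid [ 0.5629 -0.007   0.1417] 0.08261321176385125 0.0014159502627638237 18.15
[-0.0089 -0.0491  0.0102]
```

View pics/side14.png

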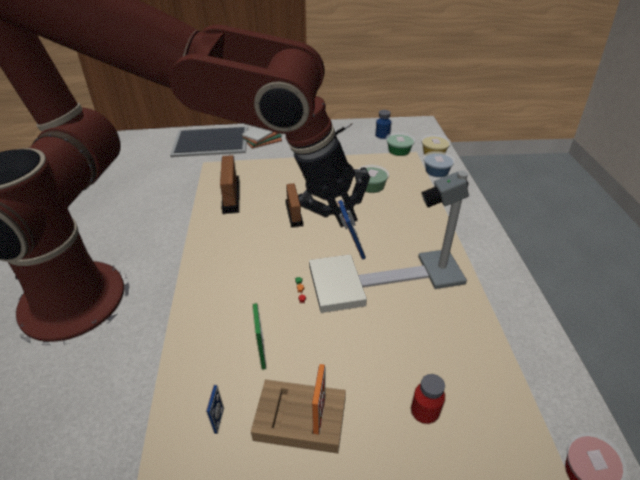

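The final picture shows the stage empty and the chips on the table. The scraper stands clear, and the plaque is still in front of the lens at about (352,228). The vial, jar and amber plaque are untouched, so I'm handing in.

```bash
python3 -c "
from plant import manip
print(manip.job_done())"
```

```text
the job is handed in; nothing more can be done
None
```

The job is done and handed in at about 18 s. I wiped all three chips off the stage onto the table in one sweep with the smaller scraper, then stood the scraper on the table well clear of the stage. The arm then took the blue plaque from the near slot of the rack and is still holding it in front of the lens.

**Plaque position:** my last reading puts its middle at (0.563, −0.007, 0.142) m, against a fitted focus of (0.5615, −0.0085, 0.142) m. The roughly 2 mm difference is a deliberate shift toward where the pictures showed the lens. The arm was still, and the tool was within 0.1° of the pose that sets the face square to the fitted lens.

**Disagreements:** the side and top cameras disagreed by about 2–3 mm on where the station and lens are, which is close to their stated accuracy. I used a compromise, so the true distance and centring could be off by about that much. I checked that the plaque sat straight in the fingers by its outline in the pictures, to about 1–2 pixels.

**Left alone:** in the last picture the amber plaque, vial and jar stand where they were. The contact force reported after each move never passed about 6 N.

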